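# Put the multitool away under the sliding lid

### The arm

A 6-joint arm with a two-finger parallel gripper is mounted at the origin on the work surface. World frame = base frame: x ahead of the robot, y to its left, z up, the work surface at z = 0. Lengths are in mm, angles in rad, forces in N, time in s.
With the tool pointing down it reaches from about 300 to 775 mm from the base axis. Payload 14.6 kg.
Tool frame: the origin (TCP) lies at the very end of the fingers, on their centre line; the grasp point (between the pads) lies 19 mm behind it; z points along the fingers, y is the direction in which the jaws open and shut (so a half turn about z gives the same grasp; the last joint's range is limited). The gripper opens to 94 mm and grips with 3 to 60 N. Pads are 16 mm wide; open, the fingers measure 119 mm over their backs; the gripper's body (75 mm by 177 mm) begins 78 mm behind the grasp point.
Start: joints at [1.083, 0.3, 1.521, -0, 1.321, -0.067], TCP at [224.666, 502.01, 205.446] pointing down, gripper open.
Joint ranges: [-3.03, 3.03], [-0.79, 2.21], [0.23, 2.52], [-1.04, 4.18], [0, 3.07], [-2.55, 2.55]. Speed limits (rad/s): [2.22, 2.22, 2.57, 3.14, 3.14, 3.14].

### API

Orientations are given as [roll, pitch, yaw] about the fixed x, y, z axes, in that order (R = Rz(yaw) Ry(pitch) Rx(roll)).
In Python, from cell import manip gives the robot as it stands.
- The arm moves only by the shell command python3 -m pendant 'ROWS' [FORCE]. ROWS is JSON, a list of rows, each an object with "claw": the finger opening in m, from 0 to 0.094; "delta_pos": the shift along the tool's x, y, z in m, a list of three; "rotation": the turn, a rotation vector about the tool's x, y, z in rad, a list of three. A call has 1 to 10 rows; each row is the pose to reach, as a shift and turn from the pose measured when the call began, along the tool's axes at that moment; what a row does not reach only later rows make up. A row lasts 1/8 s, in which the tool goes at most 62.5 mm and 10.7 degrees, less where a joint would pass 70% of its speed; a pose out of reach is approached as far as the arm can. A call with a gripper value outside its range is refused whole. The fingers move at their own pace and stop on an object; FORCE is the grip in N (left out, the last holds). Time passes only in rows, so rows that repeat a pose let the fingers close. It gives the time, the measured TCP pose, the force and the opening at its end, in the units of the state.
- manip.read_state(): the state, without advancing time (a new reading comes with each control period).
- manip.camera(name): name is "side" or "top"; returns the picture (480x640x3 uint8, red, green, blue); there is no depth.
- manip.camera_model(name): a dict with "fx", "fy", "cx", "cy" (pixels), "cam_to_world" (4x4, takes a point from camera to world coordinates). Camera axes: x right, y up, looking along -z (the intrinsics and any distortion apply to the point x, -y, -z); pixel columns grow to the right and rows downward; lengths in mm; the calibration is good to about 2 mm. A picture is of the moment at which its call begins. camera_model takes no time and is no camera call.
- manip.sign_off(): hands the job in, once; it reports no verdict.
The state is a dict: "clock": time; "joints": joint angles; "qd": joint speeds; "effort": joint torques, N m; "eef_pos": TCP position; "eef_rot": TCP orientation; "wrist_force": force on the tool from outside, world axes, zero at the start; "moment": the same for the moment, N m; "finger_gap": finger opening in mm.
Only numpy, scipy, OpenCV 4.12 (cv2) and the standard library are available. Lean on these libraries where they do the work, as an engineer would, in place of code of your own. Each camera call takes 0.05 s, during which the arm holds its last target.

### The job

Put the red multitool away in the green case: slide the case's flush lid all the way open towards the robot by pressing on its top and dragging it, lay the multitool flat inside without dropping it, then slide the lid fully shut again. Leave everything else on the bench where it is.

Things in the scene. Friction and masses are not known exactly. Their poses are not given: they have to be found in the camera images.
- case: Green plastic case fixed to the bench, 200 (x) x 130 (y) x 49 mm high, small feet at the sides. Origin: centre of its underside. Its x points to its closed back, away from the robot; the lid opens along -x. Walls and floor 6 mm; cavity 188 x 118 mm, 6 to 39 mm above the bench. Sides and back carry lips 10 mm wide, top at 49 mm, 4 mm above the lid; the front wall is 38 mm high. Pose varies.
- lid (a joint): Sliding lid: 0 = shut, 0.15 = fully open (m), growing as it moves along the case's -x towards the robot. Starts up to 5 mm ajar. Stays where left; about 1.5 N drags it. When shut it lies recessed between the lips and cannot be gripped. Fully open, it uncovers the cavity from x = -57 to +94 mm of the case and sticks out 150 mm in front of it, over the bench.
- lid_top (a point): Centre of the lid's flat upper face, 45 mm above the bench; moves with the lid, axes as the case. Shut, it lies at case x = -3 mm. The lid is a rigid green plate 192 (x) x 116 (y) x 6 mm with dark cross stripes under 1 mm high; pressing down does not bend it or make it harder to slide.
- case_floor (a point): A point on the case's inner floor, 6 mm above the bench, in the middle of the part that is uncovered when the lid is fully open (case x = +19 mm, y = 0); axes as the case.
- multitool: Closed bicycle multitool with red sides and steel blades between them, lying flat on the bench: a bar 100 mm long (its x), 30 mm wide (its y), 20 mm high, 0.18 kg. Origin: centre of its underside; z up. Position and yaw vary widely, and it changes places with the spoke key and the light.
- spoke_key: Bystander: flat steel three-armed spoke key, 76 mm across, 12 mm high, lying on the bench; origin at the centre of its underside. Do not disturb.
- light: Bystander: black bicycle light with a white lens, a block 70 x 44 mm, 30 mm high; origin at the centre of its underside. Do not disturb.
- bell: Bystander: chrome bicycle bell, 60 mm across, 40 mm high; origin at the centre of its underside.
- oil_bottle: Bystander: yellow closed bottle, 48 mm across, 90 mm high; origin at the centre of its underside.
- tyre_lever: Bystander: blue flat bar, 130 x 22 mm, 8 mm high; origin on its underside near the middle.
- mug: Bystander: blue mug, 80 mm across, 90 mm high; origin at the centre of its underside.
- patch_tin: Bystander: flat metal tin 90 x 60 mm, 28 mm high; origin at the centre of its underside.
Things that resemble listed ones, but are neither listed nor needed, are in the scene too. What is meant by the multitool is not blue or yellow, and is the smaller of those in its own colour.

How it is judged (in metres and radians):
On the way, in this order (a step that is already met when the one before it is completed fails the run):
1. the lid is slid open (at least 110 of its 150 mm) while the multitool is still out (value of joint lid above 0.11 m and horizontal distance between multitool and case above 0.12 m), for 0.1 s.
2. the multitool lies flat on the case's inner floor, let go of, with the lid open (x of multitool in the frame of case between -0.06 and 0.09 m and y of multitool in the frame of case between -0.055 and 0.055 m and z of multitool in the frame of case between -0.002 and 0.012 m and angle between multitool's own z axis and vertical below 0.15 rad and contact force between the fingers and multitool below 0.1 N and linear speed of multitool below 0.03 m/s and value of joint lid above 0.08 m), for 0.2 s.
3. the lid is slid fully shut over it (value of joint lid below 0.005 m and x of multitool in the frame of case between -0.06 and 0.09 m and y of multitool in the frame of case between -0.055 and 0.055 m and z of multitool in the frame of case between -0.002 and 0.012 m and angle between multitool's own z axis and vertical below 0.15 rad), for 0.2 s.
At the end, for the whole second after the job is handed in: The multitool lies flat (within 0.15 rad) and at rest on the inner floor of the case and the lid is shut to within 5 mm (all of step 3 and linear speed of multitool below 0.02 m/s); the robot touches nothing.
It fails at once if the spoke key or the light is moved by more than 20 mm or tipped (distance of any of spoke_key, light from where it was at the start of the episode above 0.02 m or angle between any of spoke_key, light's own z axis and vertical above 0.4 rad).
It fails at once if the bell or the tyre lever is moved by more than 20 mm or tipped (distance of any of bell, tyre_lever from where it was at the start of the episode above 0.02 m or angle between any of bell, tyre_lever's own z axis and vertical above 0.4 rad).
It fails at once if the bottle, the mug or the tin is moved by more than 20 mm or tipped (distance of any of oil_bottle, mug, patch_tin from where it was at the start of the episode above 0.02 m or angle between any of oil_bottle, mug, patch_tin's own z axis and vertical above 0.4 rad).
It fails at once if the multitool is dropped (falling free faster than 0.8 m/s, about 35 mm of fall) (contact force between each of the arm, the fingers and multitool below 0.01 N and linear speed of multitool above 0.8 m/s).
It also fails if it takes over 67 s, if anything falls off the work surface, if the arm or the gripper's body presses on something with over 40 N, if the wrist force passes 120 N, or if a joint passes its speed limit or range.

## Working session

There is one attempt and no reset: what is moved stays moved. The work goes in short steps, Python scripts to look and compute and a shell command to move; the robot and the scene stay as the last step left them, time stands still between calls to the robot, and variables do not carry over. Pictures are saved under pics/ and viewed, and the job is handed in when it is done.

```bash
ls; mkdir -p pics
python3 - <<'E'
from cell import manip
import cv2
print(manip.read_state())
for n in("top","side"):
    im=manip.camera(n); cv2.imwrite(f"pics/{n}0.png",im[:,:,::-1]); m=manip.camera_model(n); print(n,m)
E
```

```text
pics
{'clock': 0.0, 'joints': array([ 1.08338406e+00,  3.00496993e-01,  1.52159659e+00, -2.79481015e-05,
        1.32072043e+00, -6.66183366e-02]), 'qd': array([ 2.92299307e-04,  8.62857842e-04, -1.40468157e-03, -1.17844791e-03,
       -3.29997445e-05,  4.35443316e-04]), 'effort': array([ 2.81815737e-04, -5.31819785e+01, -3.52731335e+01,  7.08423019e-02,
        2.45099701e-02, -3.76970365e-05]), 'eef_pos': array([224.55587113, 501.76787611, 204.86557527]), 'eef_rot': array([-3.14037220e+00, -5.42947963e-05,  2.72080562e+00]), 'wrist_force': array([-0.02320864,  0.19915937, -0.66624749]), 'moment': array([-0.02693161,  0.03846509,  0.03905974]), 'finger_gap': 94.17013677044305}
top {'fx': 544.9316959688733, 'fy': 544.9316959688733, 'cx': 312.96258587021146, 'cy': 249.75715892542172, 'cam_to_world': array([[ 1.93755980e-02,  9.90200146e-01, -1.38304943e-01,
         3.66173649e+02],
       [-9.99809666e-01,  1.95053386e-02, -4.17346340e-04,
        -6.82532288e+00],
       [ 2.28442833e-03,  1.38286705e-01,  9.90389604e-01,
         1.20119643e+03],
       [ 0.00000000e+00,  0.00000000e+00,  0.00000000e+00,
         1.00000000e+00]])}
side {'fx': 454.2136036160471, 'fy': 454.2136036160471, 'cx': 312.0300513743518, 'cy': 241.19099519461125, 'cam_to_world': array([[ 8.74379243e-01,  3.42681546e-01, -3.43555377e-01,
         1.94317348e+02],
       [-4.84895497e-01,  5.90252435e-01, -6.45351393e-01,
        -6.36987377e+02],
       [-1.83656152e-02,  7.30870318e-01,  6.82269216e-01,
         7.34593880e+02],
       [ 0.00000000e+00,  0.00000000e+00,  0.00000000e+00,
         1.00000000e+00]])}
```

View pics/top0.png

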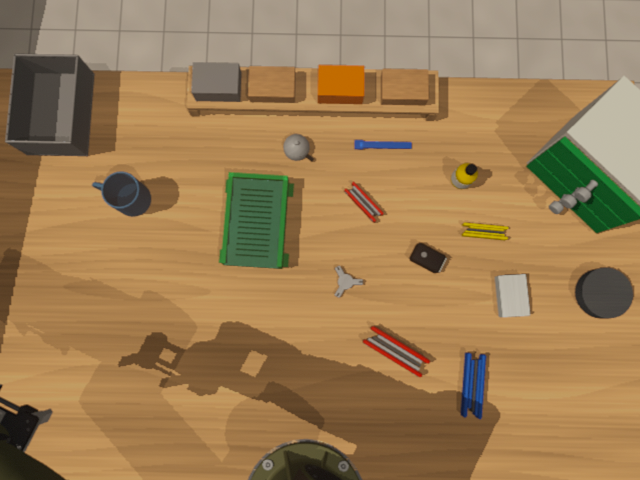

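View pics/side0.png

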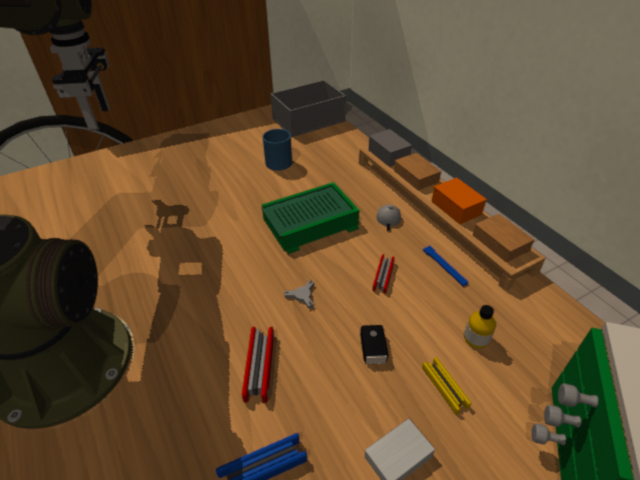

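Candidates for the multitool in the top view are red at (364,202), a larger red at (396,350), yellow at (485,231) and blue at (475,384). The small red one at (364,202) fits, being the smaller of the two reds. I'll check that in a crop and measure it.

```bash
cat > h.py <<'E'
import numpy as np, cv2
from cell import manip
def ray(n,u,v):
    m=manip.camera_model(n);T=m["cam_to_world"]
    d=T[:3,:3]@np.array([(u-m["cx"])/m["fx"],-(v-m["cy"])/m["fy"],-1]);return T[:3,3],d
def px(n,u,v,z):
    o,d=ray(n,u,v);return o+d*(z-o[2])/d[2]
def proj(n,p):
    m=manip.camera_model(n);T=m["cam_to_world"]
    c=T[:3,:3].T@(np.array(p,float)-T[:3,3]);return m["cx"]+m["fx"]*c[0]/-c[2], m["cy"]-m["fy"]*c[1]/-c[2]
E
python3 - <<'E'
from h import *
im=cv2.imread("pics/top0.png");sd=cv2.imread("pics/side0.png")
a=cv2.resize(im[155:285,210:410],None,fx=4,fy=4,interpolation=cv2.INTER_CUBIC)
cv2.imwrite("pics/crop.png",a)
b=cv2.resize(sd[170:320,250:420],None,fx=4,fy=4,interpolation=cv2.INTER_CUBIC)
cv2.imwrite("pics/crops.png",b)
hsv=cv2.cvtColor(im,cv2.COLOR_BGR2HSV)
r=cv2.inRange(hsv,(0,150,60),(6,255,255))|cv2.inRange(hsv,(172,150,60),(180,255,255))
for box in((330,170,400,235),(350,310,440,385)):
    m=np.zeros_like(r);m[box[1]:box[3],box[0]:box[2]]=r[box[1]:box[3],box[0]:box[2]]
    pts=cv2.findNonZero(m)
    w=np.array([px("top",*p[0],20)[:2] for p in pts],np.float32)
    print(cv2.minAreaRect(w),pts.mean(0))
E
```

```text
((641.385009765625, -116.08689880371094), (96.59705352783203, 29.892982482910156), 43.43449401855469) [[363.02953586 201.91983122]]
((317.1053771972656, -187.25912475585938), (142.4889678955078, 42.46718978881836), 59.732791900634766) [[396.31654676 350.83992806]]
```

View pics/crop.png

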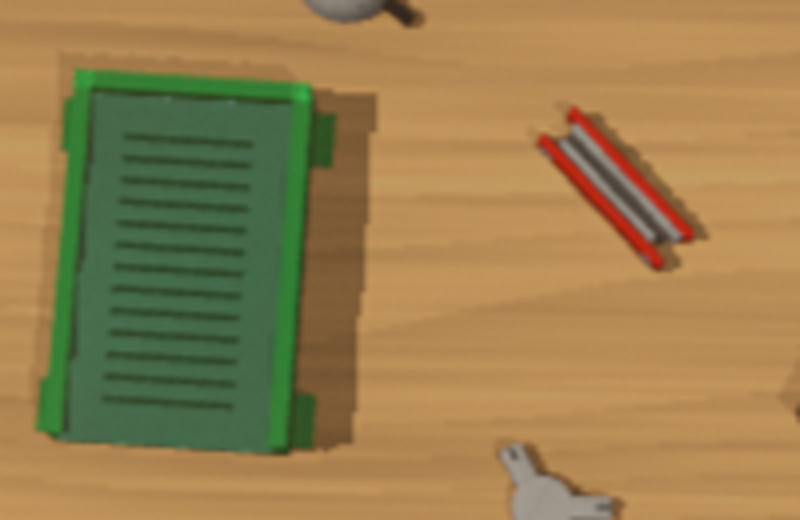

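View pics/crops.png

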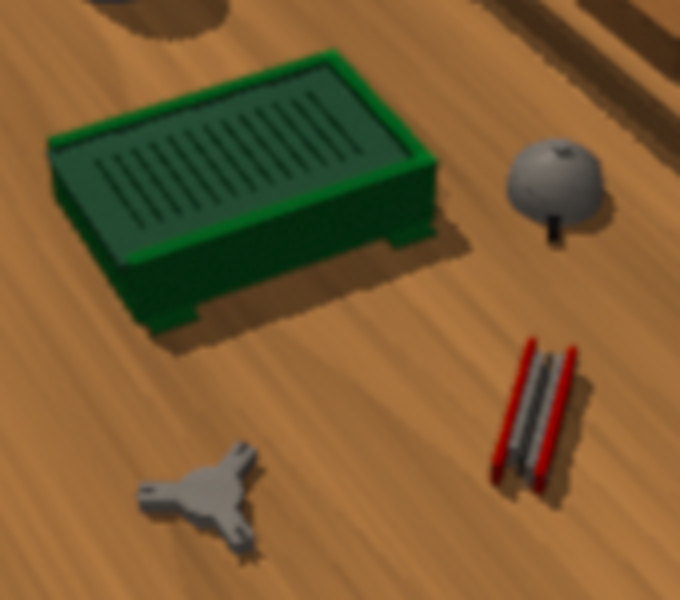

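The crop shows two red sides with steel blades between them, with ends at about (346,187) and (381,219). It measures 97 x 30 mm, so this is the multitool; the other red bar is 142 mm. Next I'll fit the case.

Run:
```python
from h import *
from scipy.optimize import least_squares
C=lambda x,y:(210+x/4-.4,155+y/4-.4)
obs=[("top",C(77,70),(100,65)),("top",C(313,86),(100,-65)),("top",C(270,452),(-100,-65)),("top",C(50,432),(-100,65))]
S=lambda x,y:(250+x/4-.4,170+y/4-.4)
obs+=[("side",S(335,50),(100,65)),("side",S(437,160),(100,-65)),("side",S(120,262),(-100,-65)),("side",S(48,147),(-100,65))]
for n,p,c in obs: print(n,c,px(n,*p,49).round(1))
def f(q,oo):
    r=[]
    for n,p,c in oo:
        ca,sa=np.cos(q[2]),np.sin(q[2])
        w=px(n,*p,49); r+=[q[0]+ca*c[0]-sa*c[1]-w[0],q[1]+sa*c[0]+ca*c[1]-w[1]]
    return r
for oo in(obs[:4],obs[4:],obs):
    s=least_squares(f,[580,100,0],args=(oo,));print(s.x,np.round(s.fun,1))
# multitool side
im=cv2.imread("pics/side0.png");hsv=cv2.cvtColor(im,cv2.COLOR_BGR2HSV)
r=cv2.inRange(hsv,(0,150,40),(8,255,255))|cv2.inRange(hsv,(172,150,40),(180,255,255))
m=np.zeros_like(r);m[245:300,360:410]=r[245:300,360:410]
w=np.array([px("side",*p[0],14)[:2] for p in cv2.findNonZero(m)],np.float32);print(cv2.minAreaRect(w))
for n,uv,z in(("key",(348,282),12),("light",(429,258),30),("bell",(296,147),30),("lever",(384,145),8)):print(n,px("top",*uv,z).round())
```

```text
top (100, 65) [694.2 180.1  49. ]
top (100, -65) [687.8  51.4  49. ]
top (-100, -65) [487.3  69.1  49. ]
top (-100, 65) [495.7 186.4  49. ]
side (100, 65) [694.7 178.4  49. ]
side (100, -65) [689.6  52.   49. ]
side (-100, -65) [486.2  65.7  49. ]
side (-100, 65) [493.9 180.7  49. ]
[ 5.91235408e+02  1.21744153e+02 -5.99981921e-02] [ 0.8  0.5 -0.6 -0.6  0.2 -6.2 -0.4  6.3]
[ 5.91096789e+02  1.19199349e+02 -4.34894775e-02] [-0.9  1.4 -1.4 -2.   2.2 -7.1  0.1  7.7]
[ 5.91166099e+02  1.20471751e+02 -5.17301229e-02] [ 0.2  0.1 -0.1 -1.   0.6 -8.4 -1.   4.2 -0.3  1.8 -1.9 -1.6  1.8 -5.
  0.7  9.8]
((642.4112548828125, -119.26754760742188), (110.16940307617188, 30.636205673217773), 43.612144470214844)
key [463. -84.  12.]
light [ 517. -258.   30.]
bell [760.  36.  30.]
lever [ 776. -163.    8.]
```

Run:
```python
from h import *
from scipy.optimize import least_squares
C=lambda x,y:(210+x/4-.4,155+y/4-.4)
obs=[(C(77,70),(100,65)),(C(313,86),(100,-65)),(C(289,452),(-100,-65)),(C(37,431),(-100,65))]
def f(q):
    ca,sa=np.cos(q[2]),np.sin(q[2]);r=[]
    for p,c in obs:
        w=px("top",*p,49); r+=[q[0]+ca*c[0]-sa*c[1]-w[0],q[1]+sa*c[0]+ca*c[1]-w[1]]
    return r
s=least_squares(f,[580,100,0]);print(s.x,np.round(s.fun,1))
x,y,a=s.x
im=cv2.imread("pics/top0.png");sd=cv2.imread("pics/side0.png")
for n,I in(("top",im),("side",sd)):
    P=[proj(n,(x+np.cos(a)*c[0]-np.sin(a)*c[1],y+np.sin(a)*c[0]+np.cos(a)*c[1],49)) for c in((100,65),(100,-65),(-100,-65),(-100,65))]
    I=cv2.resize(I,None,fx=4,fy=4,interpolation=cv2.INTER_CUBIC)
    cv2.polylines(I,[np.int32((np.array(P)+.5)*4)],True,(0,0,255),1)
    M=[proj(n,(641.5-.73*sx*50-.68*sy*-15, -117.5-.69*sx*50-.73*sy*15,20)) for sx,sy in((1,1),(1,-1),(-1,-1),(-1,1))]
    cv2.polylines(I,[np.int32((np.array(M)+.5)*4)],True,(255,0,0),1)
    x0,y0=(205,155) if n=="top" else (250,170)
    cv2.imwrite(f"pics/fit_{n}.png",I[y0*4:(y0+140)*4,x0*4:(x0+195)*4])
```

```text
[ 5.91384687e+02  1.20954713e+02 -5.35970760e-02] [ 0.6  0.4 -0.  -0.7  0.5  2.4 -1.1 -2.1]
```

View pics/fit_top.png

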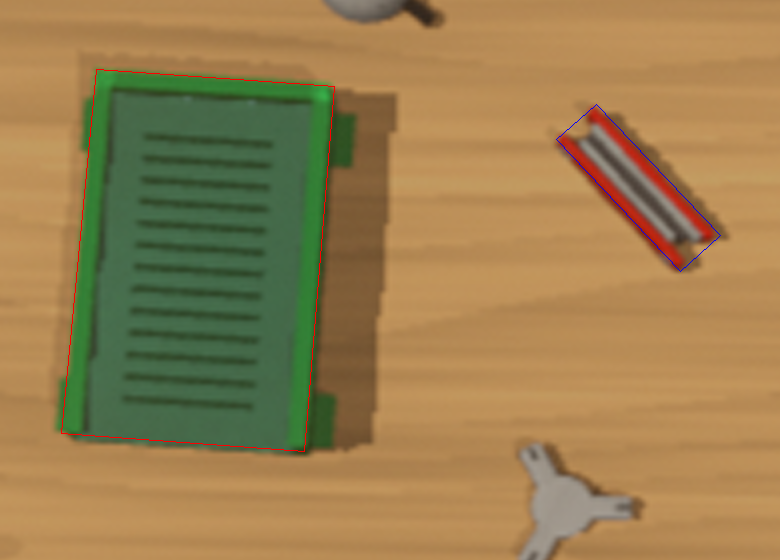

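View pics/fit_side.png

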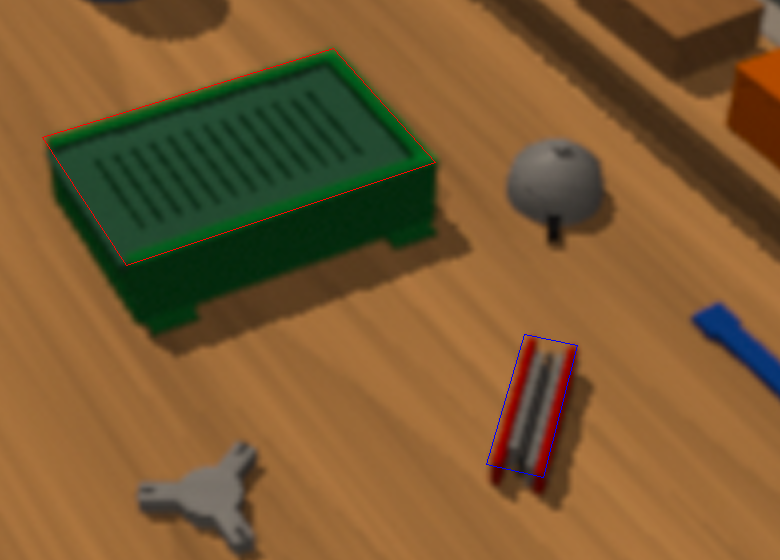

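The fit overlays agree in both views. The case is at (591, 121) with yaw -0.054, and the multitool is at about (641.5, -117.5) with its long axis at 43.5°. I'll write a helper that gives the deltas.

```bash
cat > goal.py <<'E'
# usage: goal.py case|world x y z yaw -> delta in tool axes (m) and rotvec
import sys
from h import *
from scipy.spatial.transform import Rotation as R
fr,x,y,z,yaw=sys.argv[1],*map(float,sys.argv[2:])
cx,cy,a=591.4,121.0,-.0536
if fr=="case": x,y,yaw=cx+x*np.cos(a)-y*np.sin(a),cy+x*np.sin(a)+y*np.cos(a),yaw+a
s=manip.read_state();R0=R.from_euler("xyz",s["eef_rot"]);G=R.from_euler("xyz",[np.pi,0,yaw])
print("t",s["clock"],"pos",s["eef_pos"].round(1),"F",s["wrist_force"].round(1),"goal",round(x,1),round(y,1),z)
print("delta",(R0.inv().apply(np.array([x,y,z])-s["eef_pos"])/1000).round(4),"rot",(R0.inv()*G).as_rotvec().round(3))
E
python3 goal.py case 50 0 110 1.5708
```

```text
t 0.1 pos [224.6 501.8 204.9] F [-0.  -0.2 -1. ] goal 641.3 118.3 110.0
delta [-0.5371 -0.1797  0.0951] rot [-1.000e-03  1.000e-03  1.204e+00]
```

```bash
python3 -m pendant '[{"claw":0.0,"delta_pos":[-0.06,-0.02,0],"rotation":[0,0,0.17]},{"claw":0.0,"delta_pos":[-0.12,-0.04,0],"rotation":[0,0,0.34]},{"claw":0.0,"delta_pos":[-0.18,-0.06,0.01],"rotation":[0,0,0.51]},{"claw":0.0,"delta_pos":[-0.24,-0.08,0.03],"rotation":[0,0,0.68]},{"claw":0.0,"delta_pos":[-0.295,-0.1,0.05],"rotation":[0,0,0.85]},{"claw":0.0,"delta_pos":[-0.35,-0.12,0.06],"rotation":[0,0,1.02]},{"claw":0.0,"delta_pos":[-0.41,-0.14,0.07],"rotation":[0,0,1.2]},{"claw":0.0,"delta_pos":[-0.47,-0.16,0.085],"rotation":[0,0,1.204]},{"claw":0.0,"delta_pos":[-0.537,-0.18,0.095],"rotation":[0,0,1.204]},{"claw":0.0,"delta_pos":[-0.537,-0.18,0.095],"rotation":[0,0,1.204]}]' 30; python3 goal.py case 50 0 55 1.5708
```

```text
clock: 1.35
eef_pos: [642.4, 115.2, 108.4]
eef_rot: [-3.139, 0.001, 1.514]
wrist_force: [-0.3, 0.1, -0.8]
finger_gap: 0.7
t 1.35 pos [642.4 115.2 108.4] F [-0.3  0.1 -0.8] goal 641.3 118.3 55.0
delta [ 0.0031 -0.0011  0.0534] rot [-0.002  0.001 -0.004]
```

```bash
python3 -m pendant '[{"claw":0.0,"delta_pos":[0.003,-0.001,0.03],"rotation":[0,0,0]},{"claw":0.0,"delta_pos":[0.003,-0.001,0.055],"rotation":[0,0,0]},{"claw":0.0,"delta_pos":[0.003,-0.001,0.058],"rotation":[0,0,0]},{"claw":0.0,"delta_pos":[0.003,-0.001,0.060],"rotation":[0,0,0]},{"claw":0.0,"delta_pos":[0.003,-0.001,0.062],"rotation":[0,0,0]},{"claw":0.0,"delta_pos":[0.003,-0.001,0.063],"rotation":[0,0,0]}]'; python3 goal.py case 50 0 45 1.5708
```

```text
clock: 2.1
eef_pos: [641.6, 118.3, 46.0]
eef_rot: [-3.14, 0.001, 1.514]
wrist_force: [1.4, 1.2, -0.2]
finger_gap: 0.7
t 2.1 pos [641.6 118.3  46. ] F [ 1.4  1.2 -0.2] goal 641.3 118.3 45.0
delta [-0.     -0.0003  0.001 ] rot [-0.001  0.001 -0.003]
```

```bash
python3 -m pendant '[{"claw":0.0,"delta_pos":[0,0,0.001],"rotation":[0,0,0]},{"claw":0.0,"delta_pos":[0,0,0.002],"rotation":[0,0,0]},{"claw":0.0,"delta_pos":[0,0,0.002],"rotation":[0,0,0]}]'; python3 -m pendant '[{"claw":0.0,"delta_pos":[0,0,0.002],"rotation":[0,0,0]},{"claw":0.0,"delta_pos":[0,0,0.002],"rotation":[0,0,0]}]'
```

```text
clock: 2.48
eef_pos: [642.3, 118.3, 45.2]
eef_rot: [3.141, 0.001, 1.514]
wrist_force: [-0.9, -0.3, 7.0]
finger_gap: 0.6
clock: 2.72
eef_pos: [643.4, 118.3, 45.1]
eef_rot: [3.138, 0.001, 1.514]
wrist_force: [-1.1, -0.4, 10.0]
finger_gap: 0.3
```

```bash
python3 -m pendant '[{"claw":0.0,"delta_pos":[0,-0.01,0.002],"rotation":[0,0,0]},{"claw":0.0,"delta_pos":[0,-0.02,0.002],"rotation":[0,0,0]},{"claw":0.0,"delta_pos":[0,-0.03,0.002],"rotation":[0,0,0]},{"claw":0.0,"delta_pos":[0,-0.04,0.002],"rotation":[0,0,0]}]'
python3 - <<'E'
from h import *
im=manip.camera("side");cv2.imwrite("pics/s1.png",cv2.resize(im[150:310,220:430,::-1],None,fx=3,fy=3))
E
```

```text
clock: 3.22
eef_pos: [604.9, 120.1, 45.1]
eef_rot: [3.133, 0.001, 1.513]
wrist_force: [1.1, -4.0, 12.2]
finger_gap: 0.6
```

View pics/s1.png

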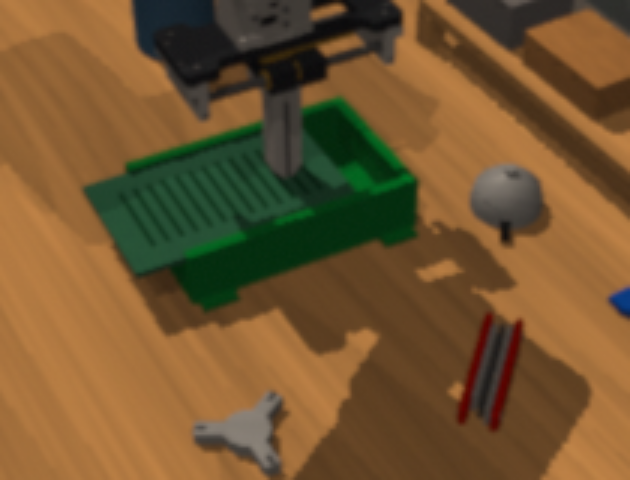

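The lid follows the fingertip: its front now sticks out about 40 mm. I'll keep dragging.

```bash
python3 -m pendant '[{"claw":0.0,"delta_pos":[0,-0.015,0.002],"rotation":[0,0,0]},{"claw":0.0,"delta_pos":[0,-0.03,0.002],"rotation":[0,0,0]},{"claw":0.0,"delta_pos":[0,-0.045,0.002],"rotation":[0,0,0]},{"claw":0.0,"delta_pos":[0,-0.06,0.002],"rotation":[0,0,0]},{"claw":0.0,"delta_pos":[0,-0.075,0.002],"rotation":[0,0,0]},{"claw":0.0,"delta_pos":[0,-0.09,0.002],"rotation":[0,0,0]},{"claw":0.0,"delta_pos":[0,-0.1,0.002],"rotation":[0,0,0]},{"claw":0.0,"delta_pos":[0,-0.11,0.002],"rotation":[0,0,0]},{"claw":0.0,"delta_pos":[0,-0.114,0.002],"rotation":[0,0,0]},{"claw":0.0,"delta_pos":[0,-0.114,0.002],"rotation":[0,0,0]}]'
python3 - <<'E'
from h import *
im=manip.camera("side");cv2.imwrite("pics/s2.png",cv2.resize(im[150:310,200:430,::-1],None,fx=3,fy=3))
E
python3 goal.py case -100 0 45 1.5708
```

```text
clock: 4.53
eef_pos: [493.1, 126.6, 45.0]
eef_rot: [3.125, -0.0, 1.514]
wrist_force: [5.6, -4.4, 17.7]
finger_gap: 0.6
t 4.575 pos [493.1 126.6  45. ] F [ 4.9 -5.1 20.2] goal 491.5 126.4 45.0
delta [-0.0003 -0.0016 -0.    ] rot [ 0.016  0.    -0.004]
```

View pics/s2.png

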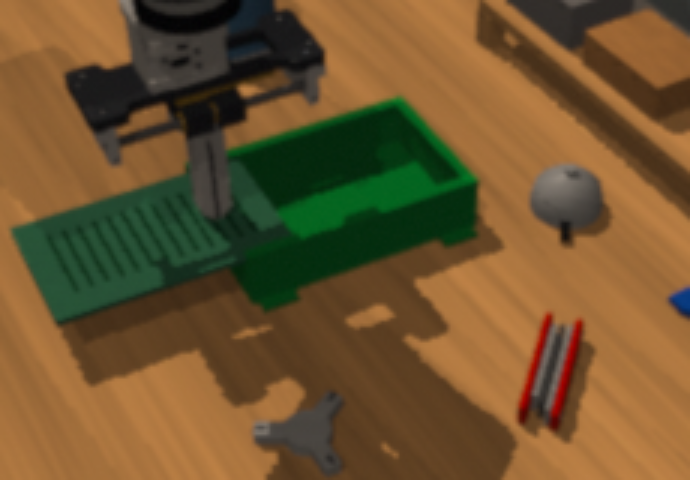

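The lid is wide open and the rising fx suggests it has reached the stop. I'll lift and check how far it went.

```bash
python3 -m pendant '[{"claw":0.0,"delta_pos":[0,0,-0.04],"rotation":[0,0,0]},{"claw":0.06,"delta_pos":[0,0,-0.09],"rotation":[0,0,0]},{"claw":0.06,"delta_pos":[0,0,-0.09],"rotation":[0,0,0]}]'
python3 - <<'E'
from h import *
im=manip.camera("side")
a=-.0536
I=cv2.resize(im[:,:,::-1],None,fx=4,fy=4,interpolation=cv2.INTER_CUBIC)
for q,c in((.15,(0,0,255)),(.14,(255,0,0))):
  P=[proj("side",(591.4+np.cos(a)*x-np.sin(a)*y,121+np.sin(a)*x+np.cos(a)*y,45)) for x,y in((-99-q*1000,58),(-99-q*1000,-58),(93-q*1000,-58),(93-q*1000,58))]
  cv2.polylines(I,[np.int32((np.array(P)+.5)*4)],True,c,1)
cv2.imwrite("pics/s3.png",I[170*4:310*4,200*4:390*4])
E
python3 goal.py world 641.5 -117.5 80 0.759
```

```text
clock: 4.95
eef_pos: [493.4, 126.9, 138.6]
eef_rot: [3.119, -0.002, 1.514]
wrist_force: [-1.1, -0.3, -0.7]
finger_gap: 16.8
t 5.0 pos [492.3 126.7 136.3] F [-0.3  0.7 -0.2] goal 641.5 -117.5 80.0
delta [-0.2353  0.1618  0.0592] rot [ 0.018 -0.008  0.755]
```

View pics/s3.png

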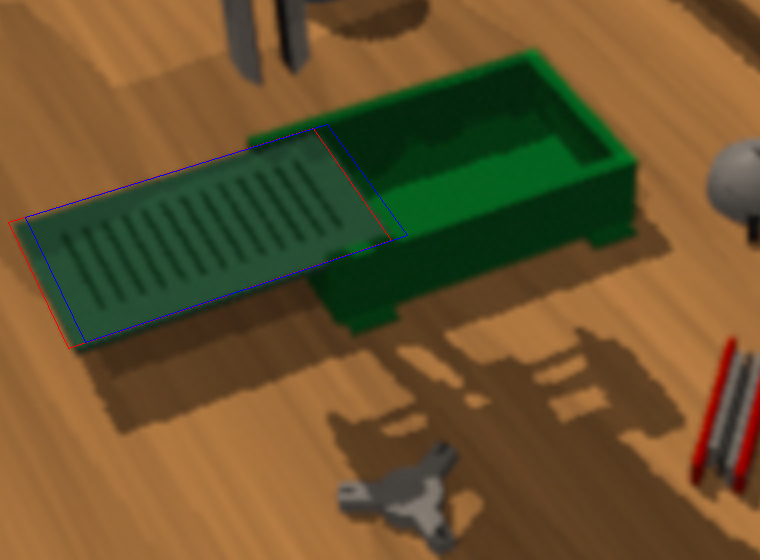

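The lid sits at about 0.148 on the red 0.15 outline, so it is open. Next I'll go above the multitool.

```bash
python3 -m pendant '[{"claw":0.06,"delta_pos":[-0.047,0.032,-0.005],"rotation":[0.018,-0.008,0.15]},{"claw":0.06,"delta_pos":[-0.094,0.064,0],"rotation":[0.018,-0.008,0.3]},{"claw":0.06,"delta_pos":[-0.141,0.096,0],"rotation":[0.018,-0.008,0.45]},{"claw":0.06,"delta_pos":[-0.188,0.13,0.02],"rotation":[0.018,-0.008,0.6]},{"claw":0.06,"delta_pos":[-0.235,0.162,0.04],"rotation":[0.018,-0.008,0.755]},{"claw":0.06,"delta_pos":[-0.235,0.162,0.059],"rotation":[0.018,-0.008,0.755]},{"claw":0.06,"delta_pos":[-0.235,0.162,0.059],"rotation":[0.018,-0.008,0.755]}]'
python3 - <<'E'
from h import *
for n,(x,y) in(("top",(310,150)),("side",(310,170))):
    im=manip.camera(n);cv2.imwrite(f"pics/g_{n}.png",cv2.resize(im[y:y+140,x:x+150,::-1],None,fx=4,fy=4))
E
python3 goal.py world 641.5 -117.5 3 0.759
```

```text
clock: 5.88
eef_pos: [640.2, -116.5, 77.2]
eef_rot: [-3.137, 0.003, 0.76]
wrist_force: [-0.3, 0.6, 1.2]
finger_gap: 59.8
t 5.975 pos [ 641.4 -116.    80.3] F [-0.1  2.   0.5] goal 641.5 -117.5 3.0
delta [-0.001   0.0012  0.0773] rot [-0.001  0.     0.002]
```

View pics/g_side.png

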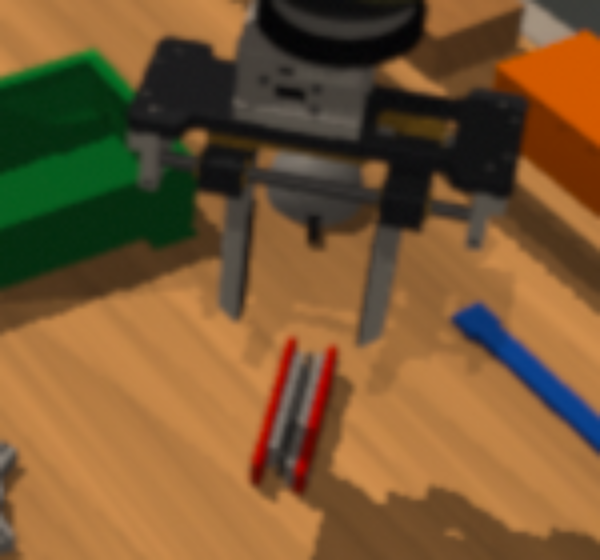

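View pics/g_top.png

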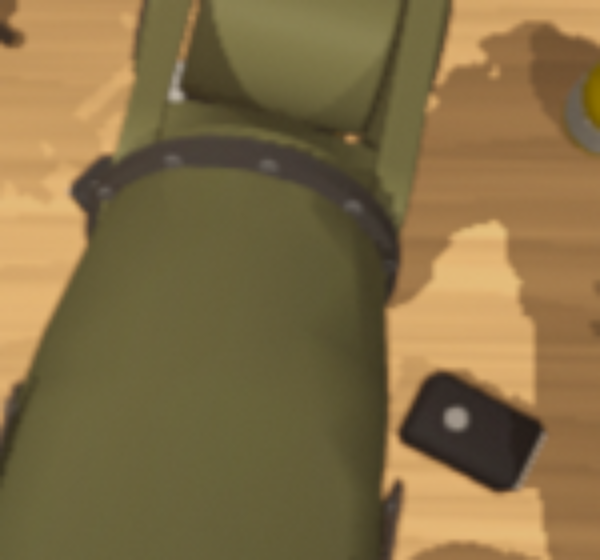

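The fingers straddle the multitool, which appears centred between them in the side view. I'll descend to z≈3 and close.

```bash
python3 -m pendant '[{"claw":0.06,"delta_pos":[-0.001,0.001,0.03],"rotation":[0,0,0]},{"claw":0.06,"delta_pos":[-0.001,0.001,0.055],"rotation":[0,0,0]},{"claw":0.06,"delta_pos":[-0.001,0.001,0.07],"rotation":[0,0,0]},{"claw":0.06,"delta_pos":[-0.001,0.001,0.076],"rotation":[0,0,0]},{"claw":0.06,"delta_pos":[-0.001,0.001,0.076],"rotation":[0,0,0]}]'
python3 - <<'E'
from h import *
x,y=310,170
im=manip.camera("side");cv2.imwrite(f"pics/g2.png",cv2.resize(im[y:y+140,x:x+150,::-1],None,fx=4,fy=4))
E
```

```text
clock: 6.6
eef_pos: [641.6, -117.2, 4.9]
eef_rot: [3.142, -0.0, 0.761]
wrist_force: [-0.1, -0.1, 0.2]
finger_gap: 60.1
```

View pics/g2.png

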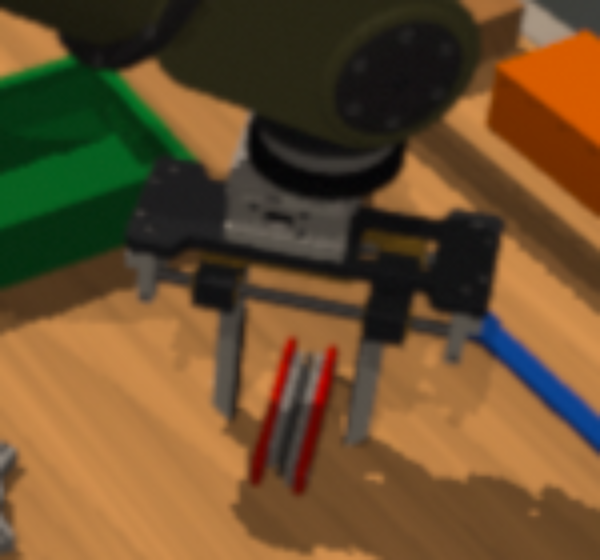

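```bash
python3 -m pendant '[{"claw":0.02,"delta_pos":[0,0,0.001],"rotation":[0,0,0]},{"claw":0.02,"delta_pos":[0,0,0.001],"rotation":[0,0,0]},{"claw":0.02,"delta_pos":[0,0,0.001],"rotation":[0,0,0]},{"claw":0.02,"delta_pos":[0,0,0.001],"rotation":[0,0,0]},{"claw":0.02,"delta_pos":[0,0,0.001],"rotation":[0,0,0]}]' 35; python3 -m pendant '[{"claw":0.02,"delta_pos":[0,0,-0.02],"rotation":[0,0,0]},{"claw":0.02,"delta_pos":[0,0,-0.06],"rotation":[0,0,0]},{"claw":0.02,"delta_pos":[0,0,-0.1],"rotation":[0,0,0]},{"claw":0.02,"delta_pos":[0,0,-0.12],"rotation":[0,0,0]},{"claw":0.02,"delta_pos":[0,0,-0.12],"rotation":[0,0,0]}]'; python3 goal.py case 19 0 110 0;  python3 - <<'E'
from h import *
x,y=310,150
im=manip.camera("side");cv2.imwrite(f"pics/g3.png",cv2.resize(im[y:y+140,x:x+150,::-1],None,fx=4,fy=4))
E
```

```text
clock: 7.28
eef_pos: [641.9, -117.5, 4.4]
eef_rot: [3.141, -0.001, 0.761]
wrist_force: [-0.7, -0.8, 1.6]
finger_gap: 29.7
clock: 7.9
eef_pos: [642.2, -117.5, 125.7]
eef_rot: [3.139, -0.002, 0.761]
wrist_force: [0.0, 0.3, -1.5]
finger_gap: 29.7
t 7.9 pos [ 642.2 -117.5  125.7] F [ 0.   0.3 -1.5] goal 610.4 120.0 110.0
delta [ 0.1406 -0.194   0.0154] rot [ 0.002 -0.003  0.814]
```

View pics/g3.png

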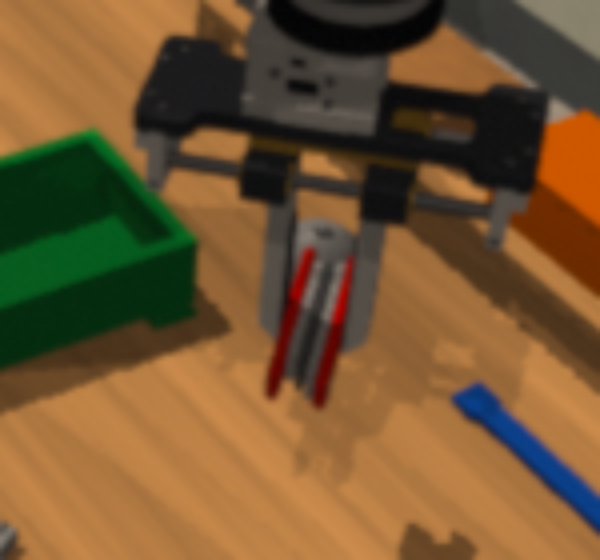

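The multitool is held level across its middle (gap 29.7). I'll carry it over the case.

```bash
python3 -m pendant '[{"claw":0.02,"delta_pos":[0.024,-0.032,0],"rotation":[0,0,0.14]},{"claw":0.02,"delta_pos":[0.047,-0.065,0],"rotation":[0,0,0.28]},{"claw":0.02,"delta_pos":[0.07,-0.097,0],"rotation":[0,0,0.42]},{"claw":0.02,"delta_pos":[0.094,-0.13,0],"rotation":[0,0,0.56]},{"claw":0.02,"delta_pos":[0.117,-0.162,0],"rotation":[0,0,0.7]},{"claw":0.02,"delta_pos":[0.14,-0.194,0.005],"rotation":[0,0,0.814]},{"claw":0.02,"delta_pos":[0.14,-0.194,0.015],"rotation":[0,0,0.814]},{"claw":0.02,"delta_pos":[0.14,-0.194,0.015],"rotation":[0,0,0.814]}]'; python3 goal.py case 19 0 11 0;  python3 - <<'E'
from h import *
x,y=230,120
im=manip.camera("side");cv2.imwrite(f"pics/p1.png",cv2.resize(im[y:y+160,x:x+180,::-1],None,fx=4,fy=3.75))
E
```

```text
clock: 8.95
eef_pos: [608.3, 119.1, 106.6]
eef_rot: [3.141, 0.003, -0.052]
wrist_force: [-0.8, -0.0, -1.4]
finger_gap: 29.5
t 8.95 pos [608.3 119.1 106.6] F [-0.8 -0.  -1.4] goal 610.4 120.0 11.0
delta [ 0.0023 -0.0011  0.0956] rot [0.001 0.003 0.002]
```

View pics/p1.png

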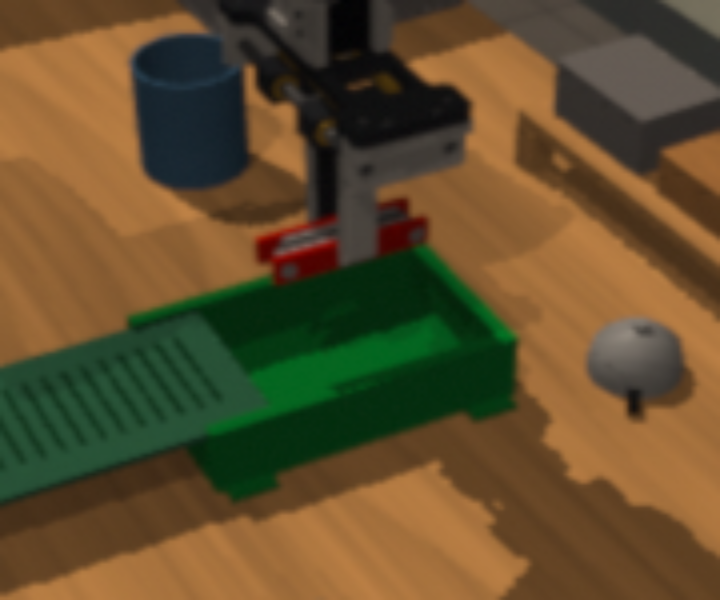

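The multitool is aligned with the case, above the uncovered part. I'll lower it.

```bash
python3 -m pendant '[{"claw":0.02,"delta_pos":[0.002,-0.001,0.02],"rotation":[0,0.003,0]},{"claw":0.02,"delta_pos":[0.002,-0.001,0.04],"rotation":[0,0.003,0]},{"claw":0.02,"delta_pos":[0.002,-0.001,0.06],"rotation":[0,0.003,0]},{"claw":0.02,"delta_pos":[0.002,-0.001,0.075],"rotation":[0,0.003,0]},{"claw":0.02,"delta_pos":[0.002,-0.001,0.085],"rotation":[0,0.003,0]},{"claw":0.02,"delta_pos":[0.002,-0.001,0.09],"rotation":[0,0.003,0]},{"claw":0.02,"delta_pos":[0.002,-0.001,0.093],"rotation":[0,0.003,0]},{"claw":0.02,"delta_pos":[0.002,-0.001,0.094],"rotation":[0,0.003,0]}]'; python3 goal.py case 19 0 10.5 0
```

```text
clock: 10.0
eef_pos: [610.9, 119.7, 13.7]
eef_rot: [3.141, -0.002, -0.053]
wrist_force: [0.3, 0.1, -2.6]
finger_gap: 29.5
t 10.0 pos [610.9 119.7  13.7] F [ 0.3  0.1 -2.6] goal 610.4 120.0 10.5
delta [-0.0005 -0.0003  0.0032] rot [ 0.001 -0.002  0.001]
```

```bash
python3 -m pendant '[{"claw":0.02,"delta_pos":[0,0,0.001],"rotation":[0,0,0]},{"claw":0.02,"delta_pos":[0,0,0.002],"rotation":[0,0,0]},{"claw":0.02,"delta_pos":[0,0,0.003],"rotation":[0,0,0]},{"claw":0.02,"delta_pos":[0,0,0.004],"rotation":[0,0,0]},{"claw":0.02,"delta_pos":[0,0,0.004],"rotation":[0,0,0]}]'
```

```text
clock: 10.62
eef_pos: [611.0, 119.6, 10.4]
eef_rot: [3.141, -0.002, -0.053]
wrist_force: [-2.8, -0.5, 4.6]
finger_gap: 29.7
```

Contact with the floor shows as +4.6 N at z = 10.4. I'll release with a modest opening.

```bash
python3 -m pendant '[{"claw":0.05,"delta_pos":[0,0,0],"rotation":[0,0,0]},{"claw":0.05,"delta_pos":[0,0,0],"rotation":[0,0,0]},{"claw":0.05,"delta_pos":[0,0,0],"rotation":[0,0,0]},{"claw":0.05,"delta_pos":[0,0,0],"rotation":[0,0,0]},{"claw":0.05,"delta_pos":[0,0,-0.03],"rotation":[0,0,0]},{"claw":0.05,"delta_pos":[0,0,-0.08],"rotation":[0,0,0]},{"claw":0.05,"delta_pos":[0,0,-0.12],"rotation":[0,0,0]},{"claw":0.05,"delta_pos":[0,0,-0.12],"rotation":[0,0,0]}]';python3 goal.py case -120 0 90 0;  python3 - <<'E'
from h import *
x,y=230,120
im=manip.camera("side");cv2.imwrite(f"pics/p2.png",cv2.resize(im[y:y+160,x:x+180,::-1],None,fx=4,fy=3.75))
E
```

```text
clock: 11.62
eef_pos: [612.1, 120.0, 133.7]
eef_rot: [-3.141, -0.008, -0.053]
wrist_force: [-0.3, -0.1, -0.7]
finger_gap: 50.1
t 11.625 pos [612.1 120.  133.7] F [-0.3 -0.1 -0.7] goal 471.6 127.4 90.0
delta [-1.41e-01 -1.00e-04  4.27e-02] rot [-0.    -0.008  0.001]
```

View pics/p2.png

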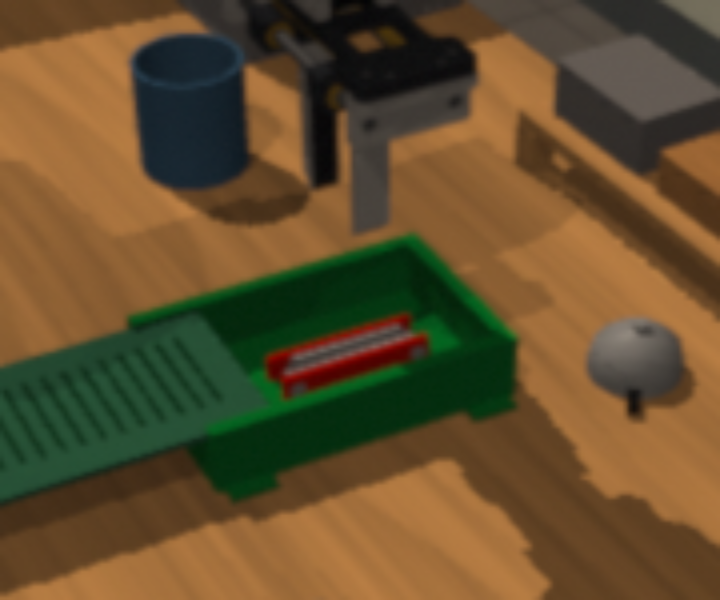

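The multitool lies flat and free on the case floor, with the lid still open. I'll close the fingers and press on the lid at case x = -120.

```bash
python3 -m pendant '[{"claw":0.0,"delta_pos":[-0.05,0,0],"rotation":[0,-0.008,0]},{"claw":0.0,"delta_pos":[-0.1,0,0.02],"rotation":[0,-0.008,0]},{"claw":0.0,"delta_pos":[-0.141,0,0.043],"rotation":[0,-0.008,0]},{"claw":0.0,"delta_pos":[-0.141,0,0.07],"rotation":[0,-0.008,0]},{"claw":0.0,"delta_pos":[-0.141,0,0.08],"rotation":[0,-0.008,0]},{"claw":0.0,"delta_pos":[-0.141,0,0.083],"rotation":[0,-0.008,0]},{"claw":0.0,"delta_pos":[-0.141,0,0.083],"rotation":[0,-0.008,0]}]' 30;python3 goal.py case -120 0 45 0
```

```text
clock: 12.55
eef_pos: [471.0, 127.2, 47.9]
eef_rot: [3.141, 0.004, -0.053]
wrist_force: [-0.2, -0.9, 0.8]
finger_gap: 0.7
t 12.55 pos [471.  127.2  47.9] F [-0.2 -0.9  0.8] goal 471.6 127.4 45.0
delta [ 0.0006 -0.0003  0.0029] rot [0.    0.004 0.001]
```

```bash
python3 -m pendant '[{"claw":0.0,"delta_pos":[0,0,0.002],"rotation":[0,0,0]},{"claw":0.0,"delta_pos":[0,0,0.004],"rotation":[0,0,0]},{"claw":0.0,"delta_pos":[0,0,0.005],"rotation":[0,0,0]},{"claw":0.0,"delta_pos":[0,0,0.005],"rotation":[0,0,0]}]';python3 -m pendant '[{"claw":0.0,"delta_pos":[0,0,0.002],"rotation":[0,0,0]},{"claw":0.0,"delta_pos":[0.01,0,0.002],"rotation":[0,0,0]},{"claw":0.0,"delta_pos":[0.02,0,0.002],"rotation":[0,0,0]},{"claw":0.0,"delta_pos":[0.03,0,0.002],"rotation":[0,0,0]}]'
```

```text
clock: 13.05
eef_pos: [472.9, 127.2, 45.0]
eef_rot: [-3.141, -0.001, -0.053]
wrist_force: [-0.3, -3.5, 19.2]
finger_gap: 0.4
clock: 13.55
eef_pos: [504.7, 125.7, 45.1]
eef_rot: [-3.14, -0.005, -0.053]
wrist_force: [-1.6, -0.2, 17.1]
finger_gap: 0.6
```

```bash
python3 -m pendant '[{"claw":0.0,"delta_pos":[0.015,0,0.002],"rotation":[0,0,0]},{"claw":0.0,"delta_pos":[0.03,0,0.002],"rotation":[0,0,0]},{"claw":0.0,"delta_pos":[0.045,0,0.002],"rotation":[0,0,0]},{"claw":0.0,"delta_pos":[0.06,0,0.002],"rotation":[0,0,0]},{"claw":0.0,"delta_pos":[0.075,0,0.002],"rotation":[0,0,0]},{"claw":0.0,"delta_pos":[0.09,0,0.002],"rotation":[0,0,0]},{"claw":0.0,"delta_pos":[0.1,0,0.002],"rotation":[0,0,0]},{"claw":0.0,"delta_pos":[0.11,0,0.002],"rotation":[0,0,0]},{"claw":0.0,"delta_pos":[0.115,0,0.002],"rotation":[0,0,0]},{"claw":0.0,"delta_pos":[0.118,0,0.002],"rotation":[0,0,0]}]'
python3 - <<'E'
from h import *
x,y=230,120
im=manip.camera("side");cv2.imwrite(f"pics/c1.png",cv2.resize(im[y:y+160,x:x+180,::-1],None,fx=4,fy=3.75))
E
```

```text
clock: 14.8
eef_pos: [622.4, 120.2, 45.1]
eef_rot: [-3.139, -0.004, -0.053]
wrist_force: [-13.9, 2.1, 17.5]
finger_gap: 0.4
```

View pics/c1.png

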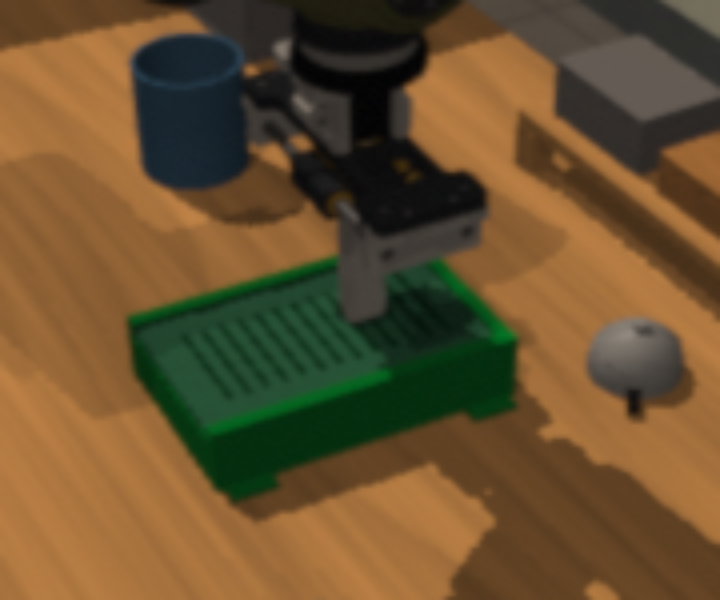

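fx = -13.9 N against a drag of about 1.5 N means the lid is at its closing stop. I'll lift, move clear and check.

```bash
python3 -m pendant '[{"claw":0.0,"delta_pos":[0.002,0,-0.02],"rotation":[0,0,0]},{"claw":0.0,"delta_pos":[0,0,-0.08],"rotation":[0,0,0]},{"claw":0.0,"delta_pos":[-0.05,0,-0.13],"rotation":[0,0,0]},{"claw":0.0,"delta_pos":[-0.11,0,-0.15],"rotation":[0,0,0]},{"claw":0.0,"delta_pos":[-0.16,0.05,-0.16],"rotation":[0,0,0]},{"claw":0.0,"delta_pos":[-0.16,0.11,-0.16],"rotation":[0,0,0]},{"claw":0.0,"delta_pos":[-0.16,0.17,-0.16],"rotation":[0,0,0]},{"claw":0.0,"delta_pos":[-0.16,0.23,-0.16],"rotation":[0,0,0]},{"claw":0.0,"delta_pos":[-0.16,0.23,-0.16],"rotation":[0,0,0]}]'
python3 - <<'E'
from h import *
a=-.0536
for n,(x0,y0) in (("top",(205,145)),("side",(230,160))):
  im=manip.camera(n);cv2.imwrite(f"pics/end_{n}_full.png",im[:,:,::-1])
  cv2.imwrite(f"pics/end_{n}.png",cv2.resize(im[y0:y0+150,x0:x0+200,::-1],None,fx=4,fy=4,interpolation=cv2.INTER_CUBIC))
E
```

```text
clock: 15.98
eef_pos: [449.5, -104.6, 204.1]
eef_rot: [-3.14, -0.005, -0.058]
wrist_force: [0.1, 1.2, -0.1]
finger_gap: 0.6
```

View pics/end_top_full.png

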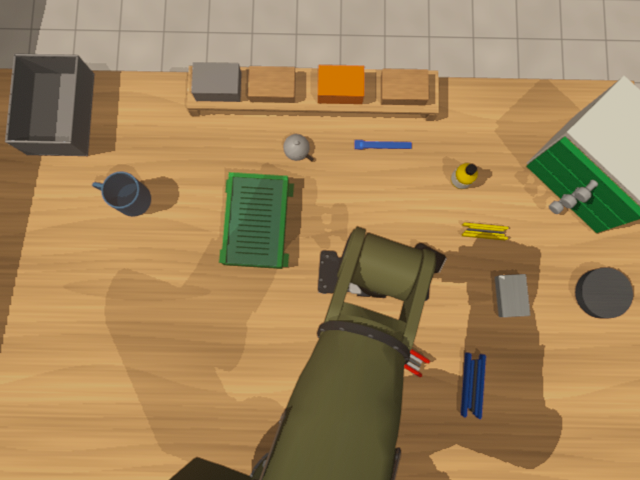

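View pics/end_side.png

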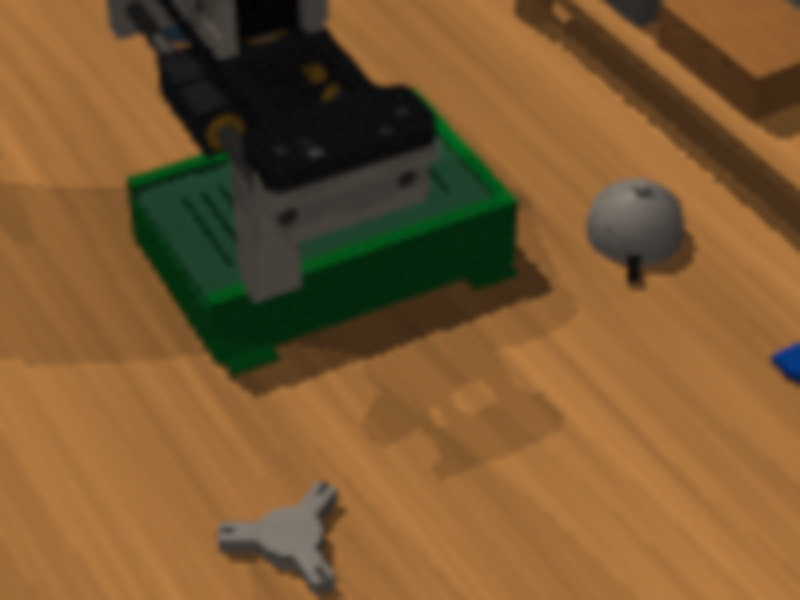

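View pics/end_top.png

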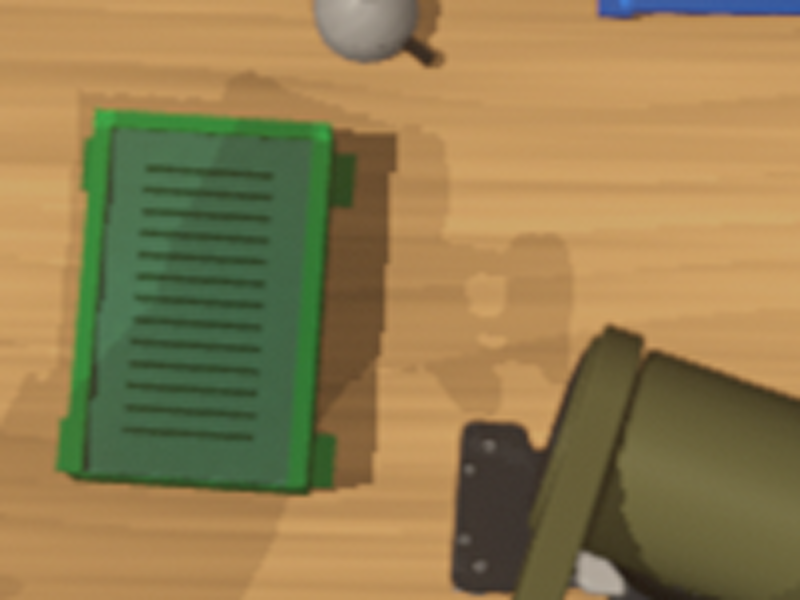

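The lid is shut: there is no gap at the back lip, the front is flush, and the stripes sit about 2 px (4 mm) further in than in their slightly ajar start position. The spoke key, bell, lever, mug, bottle and tin are where they were. The robot is clear of everything, so I'll hand in.

```bash
python3 -c "
from cell import manip
print(manip.sign_off())"
```

```text
the job is handed in; nothing more can be done
None
```

The red multitool is in the green case with the lid slid shut, and I handed the job in at about 16 s of the 67 s allowed. Sign-off gives no verdict, so what follows rests on my own checks.

- **Opening:** I dragged the lid open with the closed fingertips, to about 0.148 m by overlay on the side picture. I then picked up the smaller red bar, which measured 97 x 30 mm.
- **Placing:** I lowered the multitool to the case floor, where the wrist force showed contact at 4.6 N, and released it there. The picture showed it lying flat with the lid still open.
- **Closing:** I dragged the lid back until it hit its stop, at about 14 N against a normal drag of 1.5 N. The final pictures show it flush with no gap at the back lip, about 4 mm further in than at the start.
- **Bystanders:** The spoke key, bell, tyre lever, mug, bottle and tin look unmoved. The arm hid the light in the final top picture, so I couldn't check it there. It was in place in the picture before the grasp, and the arm passed it only at height with no contact force.
- **Disagreement:** The two cameras differed by about 3 mm on the multitool's position. I used the mean, and the grasp was centred.

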